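# Load the autosampler carousel in rack order

### The arm

A 6-joint arm with a two-finger parallel gripper is mounted at the origin on the work surface. World frame = base frame: x ahead of the robot, y to its left, z up, the work surface at z = 0. Lengths are in m, angles in rad, forces in N, time in s.
With the tool pointing down it reaches from about 0.35 to 0.775 m from the base axis. Payload 5.5 kg.
Tool frame: the origin (TCP) lies at the very end of the fingers, on their centre line; the grasp point (between the pads) lies arm.hold_point_z behind it (arm.hold_point_z is the distance from the TCP to the grasp point, in m); z points along the fingers, y is the line along which they close (so a half turn about z gives the same grasp; the last joint's range is limited). The gripper opens to 85 mm and grips with 20 to 120 N. Pads are 22 mm wide; open, the fingers measure 114 mm over their backs; the gripper's body (76 mm by 85 mm) begins 54 mm behind the grasp point. The pads swing forward as they close: fully open they stand 13 mm farther back than shut.
Start: joints at [1.175, 0.313, 0.046, 1.304, 0, 1.431], TCP at [0.146, 0.556, 0.231] pointing down, gripper open.
Joint ranges: [-2.76, 2.76], [-0.86, 1.69], [-1.03, 1.26], [-2.2, 2.34], [-1.47, 1.5], [-3.14, 3.14]. Speed limits (rad/s): [2.57, 2.57, 3.14, 3.14, 3.14, 3.14].

### API

Orientations are given as a unit quaternion [w, x, y, z].
In Python, from workcell import arm, get_image, camera_info gives the robot as it stands.
- The arm moves only by the tool step_arm, never from a script. Its argument "targets" is text: rows parted by semicolons, each of 5 numbers parted by spaces: the finger opening in mm, from 0 to 85.4, then the shift along the tool's x, y, z in units of 30 mm (1.0 is 30 mm), then the turn about the tool's z in degrees. In form: gripper tx ty tz turn; .... A call has 1 to 8 rows; each row shifts and turns the commanded pose from where the row before left it, along the tool's axes as they then stand; what a row does not reach is not made up. A row lasts 1/8 s, in which the tool goes at most 62.5 mm and 10.7 degrees, less where a joint would pass 70% of its speed; a pose out of reach is approached as far as the arm can. A call is refused whole if a number of a shift passes 1 or a number of a turn 10.7, either way. A call with a gripper value outside its range is refused whole. The fingers move at their own pace and stop on an object; the grip force is fixed at half the most. Time passes only in rows, so rows that do not move let the fingers close. It gives the time, the measured TCP pose, the force, the opening and the grip force at its end, in the units of the state.
- arm.read_state(): the state, without advancing time (a new reading comes with each control period).
- get_image(name): name is "scene" or "top"; returns the picture (384x512x3 uint8, blue, green, red); there is no depth.
- camera_info(name): a dict with "vfov" (degrees; the focal length in pixels is half the picture's height over the tangent of half this angle, whatever the lens; pixels are square), "cx", "cy" (the principal point, pixels), "R" (3x3) and "t" (3): a world point X has camera coordinates R X + t. Camera axes: x right, y down, z forward; pixel columns grow to the right and rows downward; lengths in m; the calibration is good to about 2 mm. A picture is of the moment at which its call begins. camera_info takes no time and is no camera call.
- arm.close_job(): hands the job in; it is judged then, once.
The state is a dict: "time": time; "joint_pos": joint angles; "joint_vel": joint speeds; "tau": joint torques, N m; "eef_pos": TCP position; "tool_rot": TCP orientation; "ft_force": force on the tool from outside, world axes, zero at the start; "ft_torque": the same for the moment, N m; "finger_gap": finger opening in m; "grip_force": force on a finger pad.
Only numpy, scipy, OpenCV 4.12 (cv2) and the standard library are available. Lean on these libraries where they do the work, as an engineer would, in place of code of your own. Each camera call takes 0.05 s, during which the arm holds its last target. There are 200 camera calls.

### The job

Load the four sample bottles from the bench rack into the sampler's carousel in the same order: the bottle next to the rack's white label goes into the first free pocket clockwise (seen from above) from the two bottles already loaded, and the others follow on clockwise with no pocket skipped. Keep the bottles upright and set each one down gently on the floor of its pocket, without dropping it. Leave the two loaded bottles standing in their pockets.

Things in the scene. Friction and masses are not known exactly. Their poses are not given: they have to be found in the camera images.
- sample_1: Sample 1, the bottle next to the rack's white label at the start. Cream plastic, white screw cap; upright cylinder 36 mm across, 105 mm tall (straight side up to 81 mm, cap 33 mm across from 87 to 105 mm), about 0.1 kg. All the bottles look alike; they are told apart by their places. Origin: centre of its underside, z up.
- sample_2: Sample 2, second from the white label. Same bottle as sample 1 (36 mm across, 105 mm tall). The rack: dark grey plastic on a thin grey-blue mat, 70 x 254 mm, one straight row of four 46 mm round holes 54 mm apart; its longer end carries a blank white label; it may point any way. Origin: centre of its underside, z up.
- sample_3: Sample 3, third from the white label. Same bottle as sample 1 (36 mm across, 105 mm tall). It stands on the rack's bottom plate and reaches 62 mm out of the rack's top plate, which is 54 mm above the table. Origin: centre of its underside, z up.
- sample_4: Sample 4, last in the row, farthest from the white label. Same bottle as sample 1 (36 mm across, 105 mm tall). Origin: centre of its underside, z up.
- pocket_1: Carousel pocket for sample 1: the first free one clockwise, seen from above, from the two loaded bottles. A 48 mm round hole in the 4 mm upper plate, whose top is 45 mm above the pocket's floor (the lower plate). Origin: on the pocket's axis, on that floor, where the bottle's underside must rest; z up, x radially outward from the carousel's centre.
- pocket_2: Pocket for sample 2, next clockwise from pocket 1; shape and frame as pocket 1. The carousel: a two-tier round aluminium platter 410 mm across with 18 equal pockets, 170 mm from its centre and 59 mm apart; it is fixed and does not turn. Its rim is 35 mm outward of a pocket's axis.
- pocket_3: Pocket for sample 3, next clockwise from pocket 2; shape and frame as pocket 1. The carousel's black base carries, on its side away from the robot, a slim probe mast (clear of the pockets), top 240 mm above the table.
- pocket_4: Pocket for sample 4, next clockwise from pocket 3; shape and frame as pocket 1.
- loaded_1: A bottle like the samples (36 mm across, 105 mm tall), already loaded in the carousel, two pockets anticlockwise from pocket 1. Origin: centre of its underside, z up.
- loaded_2: The other bottle already loaded, in the pocket next to pocket 1 on its anticlockwise side. Same bottle; origin: centre of its underside, z up.
Not all that is in view belongs to the job. What is shaped like the sample_1 but yellow is not meant.

How it is judged:
At the end, for the whole second after the job is handed in: Samples 1 to 4 stand in pockets 1 to 4: each within 12 mm of its pocket's axis, its underside within 6 mm of the pocket's floor, upright within about 6 degrees, at rest; the two loaded bottles are within 20 mm of where they stood, upright and at rest (horizontal distance between sample_1 and pocket_1 below 0.012 m and z of sample_1 in the frame of pocket_1 between -0.006 and 0.006 m and angle between each of sample_1, sample_2, sample_3, sample_4, loaded_1, loaded_2's own z axis and vertical below 0.1 rad and linear speed of each of sample_1, sample_2, sample_3, sample_4, loaded_1, loaded_2 below 0.03 m/s and angular speed of each of sample_1, sample_2, sample_3, sample_4 below 1 rad/s and horizontal distance between sample_2 and pocket_2 below 0.012 m and z of sample_2 in the frame of pocket_2 between -0.006 and 0.006 m and horizontal distance between sample_3 and pocket_3 below 0.012 m and z of sample_3 in the frame of pocket_3 between -0.006 and 0.006 m and horizontal distance between sample_4 and pocket_4 below 0.012 m and z of sample_4 in the frame of pocket_4 between -0.006 and 0.006 m and distance of each of loaded_1, loaded_2 from where it was at the start of the episode below 0.02 m); the robot touches nothing.
It fails at once if a sample bottle is tipped over (more than about 35 degrees) (angle between any of sample_1, sample_2, sample_3, sample_4's own z axis and vertical above 0.6 rad).
It fails at once if a sample is dropped or slammed into its pocket (faster than 0.6 m/s inside it: a fall of about 2 cm) ((horizontal distance between sample_1 and pocket_1 below 0.02 m and z of sample_1 in the frame of pocket_1 below 0.045 m and linear speed of sample_1 above 0.6 m/s) or (horizontal distance between sample_2 and pocket_2 below 0.02 m and z of sample_2 in the frame of pocket_2 below 0.045 m and linear speed of sample_2 above 0.6 m/s) or (horizontal distance between sample_3 and pocket_3 below 0.02 m and z of sample_3 in the frame of pocket_3 below 0.045 m and linear speed of sample_3 above 0.6 m/s) or (horizontal distance between sample_4 and pocket_4 below 0.02 m and z of sample_4 in the frame of pocket_4 below 0.045 m and linear speed of sample_4 above 0.6 m/s)).
It fails at once if a bottle that was already loaded is lifted out, shifted to elsewhere or knocked over (distance of any of loaded_1, loaded_2 from where it was at the start of the episode above 0.03 m or angle between any of loaded_1, loaded_2's own z axis and vertical above 0.35 rad).
It also fails if it takes over 115 s, if anything falls off the work surface, if the arm or the gripper's body presses on something with over 40 N, if the wrist force passes 120 N, or if a joint passes its speed limit or range.

## Working session

There is one attempt and no reset: what is moved stays moved. The work goes in short steps, Python scripts to look and compute and a tool call to move; the robot and the scene stay as the last step left them, time stands still between calls to the robot, and variables do not carry over. Pictures are saved under pics/ and viewed, at most 14 in all, crops included, and the job is handed in when it is done.

Besides the shell and the picture viewer there is one more tool, called after "Call:" as name(argument=value, ...) on one line, values as JSON. step_arm: Moves the arm, as the interface text tells. Its arguments: {"type":"object","properties":{"targets":{"type":"string"}},"required":["targets"]}

```bash
mkdir -p pics; ls
python3 - <<'E'
from workcell import arm,get_image,camera_info
import cv2
for n in("scene","top"):
    im=get_image(n); cv2.imwrite(f"pics/{n}0.png",im); print(n,camera_info(n))
print(arm.read_state(),arm.hold_point_z)
E
```

```text
pics
scene {'vfov': 46.51293052879181, 'cx': 252.94714752785484, 'cy': 188.78687022631976, 'R': array([[ 0.69635909,  0.71757685, -0.01294146],
       [ 0.53756081, -0.53344349, -0.65304396],
       [-0.47551276,  0.44779628, -0.75720942]]), 't': array([-0.27837061, -0.20690496,  1.55506108])}
top {'vfov': 55.480951870223976, 'cx': 252.72732697905164, 'cy': 184.53286449052746, 'R': array([[ 0.0271872 , -0.99962957, -0.00125624],
       [-0.9946429 , -0.02692616, -0.09980221],
       [ 0.09973142,  0.00396286, -0.9950065 ]]), 't': array([-0.02927828,  0.46163437,  0.9326917 ])}
{'time': 0.1, 'joint_pos': array([ 1.17537398e+00,  3.13926841e-01,  4.50911691e-02,  1.30361333e+00,
       -1.33726875e-06,  1.43120165e+00]), 'joint_vel': array([-1.93929714e-04, -2.61592670e-03,  1.16266987e-03,  8.73356183e-06,
        2.31807279e-04, -8.78931616e-04]), 'tau': array([ 2.43984214e-03, -4.81727672e+01,  2.99242491e+01,  1.28049060e-02,
       -8.33319086e-05,  1.85212166e-07]), 'eef_pos': array([0.14532876, 0.55585421, 0.23049659]), 'tool_rot': array([-2.17780210e-04,  1.27565257e-01,  9.91829835e-01, -7.97122651e-04]), 'ft_force': array([ 0.14834421, -0.15723529,  0.55631622]), 'ft_torque': array([ 0.02364224,  0.05287678, -0.05173989]), 'grip_force': 0.0, 'finger_gap': 0.08565428464072097} 0.0187
```

View pics/top0.png

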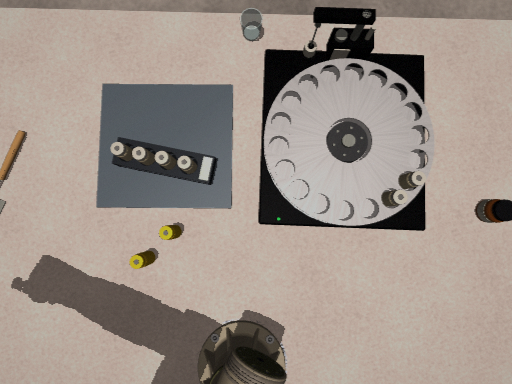

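View pics/scene0.png

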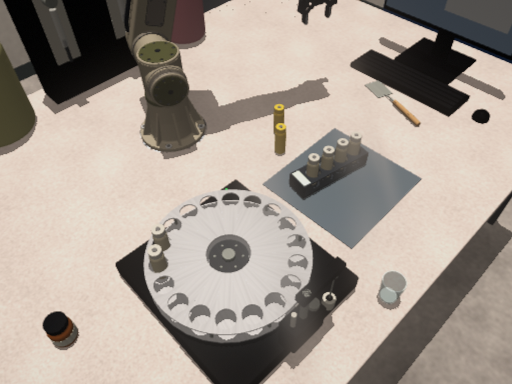

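Top view: the rack's label is at (205,167), so samples 1–4 have their caps at (186,162), (163,157), (139,153) and (119,149). The loaded bottles are at (417,178) and (399,196). The first free pocket clockwise is near (374,210), and the rest run on to the left along the bottom. 

Lookalikes are the yellow bottles at (169,232) and (138,261), the two loaded bottles, and the brown jar at (495,210). I rule these out by colour and place. Next I measure and crop.

```bash
cat > h.py <<'E'
import numpy as np,cv2
from workcell import arm,get_image,camera_info
C={n:camera_info(n) for n in("scene","top")}
def ray(n,p):
    c=C[n];f=192/np.tan(np.radians(c['vfov']/2));R,t=c['R'],c['t']
    d=R.T@np.array([(p[0]-c['cx'])/f,(p[1]-c['cy'])/f,1]);return -R.T@t,d/np.linalg.norm(d)
def plane(n,p,z):
    o,d=ray(n,p);return o+d*(z-o[2])/d[2]
def proj(n,X):
    c=C[n];f=192/np.tan(np.radians(c['vfov']/2));q=c['R']@np.array(X)+c['t'];return q[:2]/q[2]*f+[c['cx'],c['cy']]
def tri(p,q):
    A,b=np.zeros((3,3)),np.zeros(3);g=[]
    for n,x in(("top",p),("scene",q)):
        o,d=ray(n,x);M=np.eye(3)-np.outer(d,d);A+=M;b+=M@o
    X=np.linalg.solve(A,b)
    for n,x in(("top",p),("scene",q)):
        o,d=ray(n,x);g.append(np.linalg.norm(np.cross(X-o,d)))
    return X,sum(g)
def caps(im,seeds,r=11):
    """centre of the bright cap blob round each seed"""
    out=[]
    for x,y in seeds:
        c=im[y-r:y+r+1,x-r:x+r+1].astype(int)
        g=c.min(2);m=(g>0.72*g.max())
        n,l,s,ce=cv2.connectedComponentsWithStats(m.astype(np.uint8))
        k=min(range(1,n),key=lambda i:np.hypot(*(ce[i]-r))-0.05*s[i,4])
        b=s[k];out.append((x-r+b[0]+(b[2]-1)/2,y-r+b[1]+(b[3]-1)/2,b[2],b[3]))
    return np.array(out)
E
python3 - <<'E'
from h import *
t=cv2.imread('pics/top0.png');s=cv2.imread('pics/scene0.png')
a=cv2.resize(t[130:200,95:235],None,fx=5,fy=5,interpolation=2)
b=cv2.resize(t[155:235,280:440],None,fx=4.375,fy=4.375,interpolation=2)[:240]
c=cv2.resize(t[155:235,270:440],(700,330),interpolation=2)
cv2.imwrite('pics/c1.png',np.vstack([a[:260],c]))
d=cv2.resize(s[125:200,285:375],(480,400),interpolation=2);e=cv2.resize(s[215:280,140:180],(246,400),interpolation=2)
cv2.imwrite('pics/c2.png',np.hstack([d,e]))
st=[(186,162),(163,157),(139,153),(119,149),(417,178),(399,196)]
ss=[(314,159),(329,151),(343,144),(356,138),(158,231),(155,251)]
A=caps(t,st,8);B=caps(s,ss,7)
for p,q in zip(A,B):print(p.round(1),q.round(1),*[x.round(4) for x in tri(p[:2],q[:2])])
E
```

```text
[184. 162.  13.  13.] [313.5 156.5  12.    8. ] [0.5019 0.1471 0.1191] 0.0
[161. 157.  13.  13.] [328.5 148.5  12.    8. ] [0.5121 0.2018 0.1208] 0.0002
[138. 153.  13.  13.] [342.5 141.5  12.    8. ] [0.5207 0.2577 0.1176] 0.0004
[117. 148.  13.  13.] [356.  137.5  15.   14. ] [0.5328 0.3117 0.1069] 0.0023
[417. 178.  17.  17.] [158. 231.  15.  15.] [ 0.4663 -0.3602  0.2153] 0.0009
[400. 196.  15.  17.] [154. 251.  13.  15.] [ 0.4347 -0.3693  0.1075] 0.0038
```

View pics/c1.png

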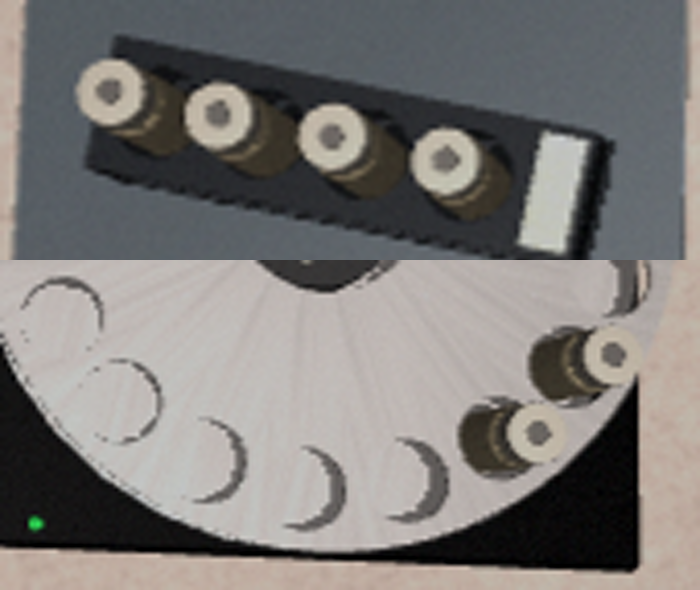

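View pics/c2.png

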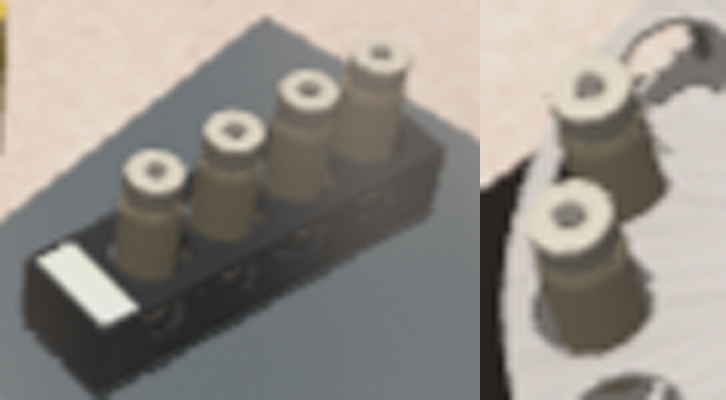

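The crops confirm four cream bottles in the rack, with sample 1 next to the label, and each cap has a dark dot at its centre. Pocket 1 is the crescent at crop (420,480), left of the loaded pair. Next I measure the dots and the platter.

```bash
cat >> h.py <<'E'
def dots(im,seeds,r=4):
    out=[]
    for x,y in seeds:
        g=im[y-r:y+r+1,x-r:x+r+1].astype(float).mean(2)
        w=np.clip(np.percentile(g,60)-25-g,0,None)
        yy,xx=np.mgrid[-r:r+1,-r:r+1];out.append((x+(w*xx).sum()/w.sum(),y+(w*yy).sum()/w.sum()))
    return np.array(out)
E
python3 - <<'E'
from h import *
t=cv2.imread('pics/top0.png');s=cv2.imread('pics/scene0.png')
A=dots(t,[(184,162),(161,157),(138,153),(117,148),(418,178),(400,196)],3)
B=dots(s,[(314,157),(329,149),(343,142),(356,135),(158,229),(154,250)],2)
for i,(p,q) in enumerate(zip(A,B)):print(p.round(1),q.round(1),*[x.round(4) for x in tri(p,q)],plane('top',p,.116).round(4))
# platter: bright, inside black base
for z in(.09,.1,.11,.12):
  for n,im,c0 in(('top',t,(348,141)),('scene',s,(229,253))):
    g=im.min(2); P=[]
    for a in np.radians(np.arange(0,360,3)):
        # march from outside inward along rays to last dark->bright edge
        for r in np.arange(110,55,-.5):
            x,y=c0[0]+r*np.cos(a),c0[1]+r*np.sin(a)*(1 if n=='top' else .84)
            if not(0<=int(x-3*np.cos(a))<512 and 0<=int(y)<384):continue
            o=g[int(round(y)),int(round(x))] if 0<=x<511.4 and 0<=y<383 else 255
            xi,yi=x-3*np.cos(a),y-3*np.sin(a)
            if o<60 and g[int(round(yi)),int(round(xi))]>120:P.append((x,y));break
    W=np.array([plane(n,p,z)[:2] for p in P])
    k=np.ones(len(W),bool)
    for _ in range(6):
        M=np.c_[2*W,np.ones(len(W))];sol=np.linalg.lstsq(M[k],(W[k]**2).sum(1),rcond=None)[0]
        R=np.sqrt(sol[2]+sol[0]**2+sol[1]**2);e=abs(np.hypot(*(W-sol[:2]).T)-R);k=e<max(.004,np.median(e))
    print(z,n,sol[:2].round(4),R.round(4),k.sum(),len(W),e[k].mean().round(4))
E
```

```text
[183.9 161.4] [313.8 156.5] [0.5031 0.1471 0.1199] 0.0001 [0.5038 0.1479 0.116 ]
[161. 157.] [328.6 149.1] [0.5125 0.2025 0.1181] 0.0001 [0.5129 0.203  0.116 ]
[138.3 152.2] [342.5 141.5] [0.5219 0.2561 0.1197] 0.0012 [0.523  0.2578 0.116 ]
[116.4 147.8] [356.  134.6] [0.5315 0.3091 0.119 ] 0.0006 [0.5323 0.3105 0.116 ]
[418.7 177.5] [157.4 228.7] [ 0.4662 -0.3599  0.224 ] 0.0009 [ 0.4802 -0.4092  0.116 ]
[400.5 196.6] [153.8 251. ] [ 0.4338 -0.3701  0.1075] 0.0027 [ 0.4339 -0.3656  0.116 ]
0.09 top [ 0.5727 -0.2487] 0.2162 96 103 0.0014
0.09 scene [ 0.5546 -0.2347] 0.2171 37 44 0.0009
0.1 top [ 0.5704 -0.2462] 0.2138 96 103 0.0014
0.1 scene [ 0.5598 -0.2387] 0.2148 37 44 0.0009
0.11 top [ 0.568  -0.2436] 0.2113 96 103 0.0014
0.11 scene [ 0.5649 -0.2426] 0.2125 37 44 0.0009
0.12 top [ 0.5657 -0.241 ] 0.2089 96 103 0.0014
0.12 scene [ 0.5701 -0.2465] 0.2102 37 44 0.0009
```

Run:
```python
from h import *
t=cv2.imread('pics/top0.png')
for p,q in (((418.7,177.5),(153.8,250.5)),((400.5,196.6),(157.6,228.7))):print(tri(p,q))
for n,im in(('top',t),('scene',cv2.imread('pics/scene0.png'))):
    # rectified at plate top z=.113: 1px=0.7mm, image right=-y, down=-x
    z=.113;ox,oy=.78,-.03;k=.0007;N=600
    c=C[n];f=192/np.tan(np.radians(c['vfov']/2));K=np.array([[f,0,c['cx']],[0,f,c['cy']],[0,0,1]])
    G=np.array([[0,-k,ox],[-k,0,oy],[0,0,z],[0,0,1.]])
    H=K@np.c_[c['R'],c['t']]@G
    r=cv2.warpPerspective(im,np.linalg.inv(H),(N,N))
    cv2.imwrite(f'pics/r_{n}.png',r)
a=cv2.imread('pics/r_top.png');b=cv2.imread('pics/r_scene.png')
cv2.imwrite('pics/r.png',cv2.resize(np.hstack([a,b]),(800,400),interpolation=3))
```

```text
(array([ 0.47286273, -0.38540752,  0.16941562]), np.float64(0.0011795651777562562))
(array([ 0.42953357, -0.34331838,  0.17114959]), np.float64(1.7974793939464937e-05))
```

View pics/r.png

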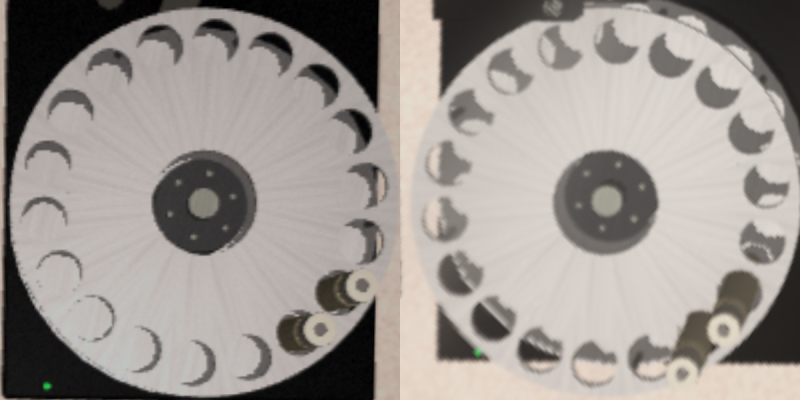

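```bash
cat >> h.py <<'E'
S={1:(.5035,.1475),2:(.5127,.2027),3:(.5225,.257),4:(.532,.310)}
def pocket(i,c=(.5665,-.243),ph=-163.7):
    a=np.radians(ph-20*(i-1));return c[0]+.17*np.cos(a),c[1]+.17*np.sin(a),(ph-20*(i-1)+90)%180-90
def state():
    s=arm.read_state();w,x,y,z=s['tool_rot']
    yaw=np.degrees(np.arctan2(1-2*(x*x+z*z),2*(x*y-w*z)));return s,np.array(s['eef_pos']),yaw
def go(x,y,z,yaw,P=None,ya=None):
    s,p,a=state()
    if P is not None:p=np.array(P)
    if ya is not None:a=ya
    d=np.array([x,y,z])-p;tu=(a-yaw+90)%180-90
    print('t',round(s['time'],2),'pos',p.round(4),'yaw',round(a,2),'turn',round(tu,1))
    n=int(np.ceil(max(np.hypot(d[0],d[1])/.0295,abs(d[2])/.0295,abs(tu)/10.6,1)))
    rows=[]
    for k in range(n):
        b=np.radians(a-tu*k/n);e=d/n/.03
        rows.append('%.2f %.2f %.2f %.1f'%(-e[0]*np.sin(b)+e[1]*np.cos(b),e[0]*np.cos(b)+e[1]*np.sin(b),-e[2],tu/n))
    print(n,'; '.join(rows) if abs(tu)>1 else rows[0])
E
python3 -c "
from h import *
print([np.round(pocket(i),4) for i in (1,2,3,4)])
go(*S[1],.2,-10)"
```

```text
[array([ 0.4033, -0.2907, 16.3   ]), array([ 0.3969, -0.232 , -3.7   ]), array([  0.4108,  -0.1747, -23.7   ]), array([  0.4436,  -0.1255, -43.7   ])]
t 0.1 pos [0.1453 0.5559 0.2305] yaw 75.34 turn 85.3
19 -0.79 -0.53 0.05 4.5; -0.83 -0.47 0.05 4.5; -0.86 -0.40 0.05 4.5; -0.89 -0.34 0.05 4.5; -0.92 -0.26 0.05 4.5; -0.93 -0.19 0.05 4.5; -0.95 -0.12 0.05 4.5; -0.95 -0.04 0.05 4.5; -0.95 0.03 0.05 4.5; -0.95 0.11 0.05 4.5; -0.94 0.18 0.05 4.5; -0.92 0.25 0.05 4.5; -0.90 0.32 0.05 4.5; -0.87 0.39 0.05 4.5; -0.84 0.46 0.05 4.5; -0.80 0.52 0.05 4.5; -0.75 0.58 0.05 4.5; -0.71 0.64 0.05 4.5; -0.65 0.69 0.05 4.5
```

Call:
step_arm(targets="85 -0.79 -0.53 0 4.5; 85 -0.83 -0.47 0 4.5; 85 -0.86 -0.40 0 4.5; 85 -0.89 -0.34 0 4.5; 85 -0.92 -0.26 0 4.5; 85 -0.93 -0.19 0 4.5; 85 -0.95 -0.12 0 4.5; 85 -0.95 -0.04 0 4.5")

```text
time: 1.1
eef_pos: [0.2968, 0.3837, 0.2309]
tool_rot: [-0.0, 0.429, 0.903, -0.0]
ft_force: [-0.4, -0.1, 1.1]
finger_gap: 0.0852
grip_force: 0.0
```

Call:
step_arm(targets="85 -0.95 0.03 0.05 4.5; 85 -0.95 0.11 0.05 4.5; 85 -0.94 0.18 0.05 4.5; 85 -0.92 0.25 0.05 4.5; 85 -0.90 0.32 0.05 4.5; 85 -0.87 0.39 0.05 4.5; 85 -0.84 0.46 0.05 4.5; 85 -0.80 0.52 0.05 4.5")

```text
time: 2.1
eef_pos: [0.4473, 0.2111, 0.2189]
tool_rot: [-0.0, 0.687, 0.727, -0.0]
ft_force: [-0.1, 0.3, 0.1]
finger_gap: 0.0853
grip_force: 0.0
```

Call:
step_arm(targets="85 -0.75 0.58 0.1 4.5; 85 -0.71 0.64 0.1 4.5; 85 -0.65 0.69 0.1 4.5; 85 0 0 0 0")

```text
time: 2.6
eef_pos: [0.5037, 0.1461, 0.2094]
tool_rot: [-0.0, 0.768, 0.641, -0.001]
ft_force: [0.5, 0.3, 0.4]
finger_gap: 0.0849
grip_force: 0.0
```

```bash
python3 -c "
from h import *
go(*S[1],.15,-10)
s=get_image('scene');t=get_image('top');cv2.imwrite('pics/a.png',np.hstack([cv2.resize(s[80:230,240:390],(400,400)),cv2.resize(t[90:240,100:250],(400,400))]))"
```

```text
t 2.6 pos [0.5037 0.1461 0.2094] yaw -10.3 turn -0.3
3 0.02 -0.01 0.66 -0.1
```

View pics/a.png

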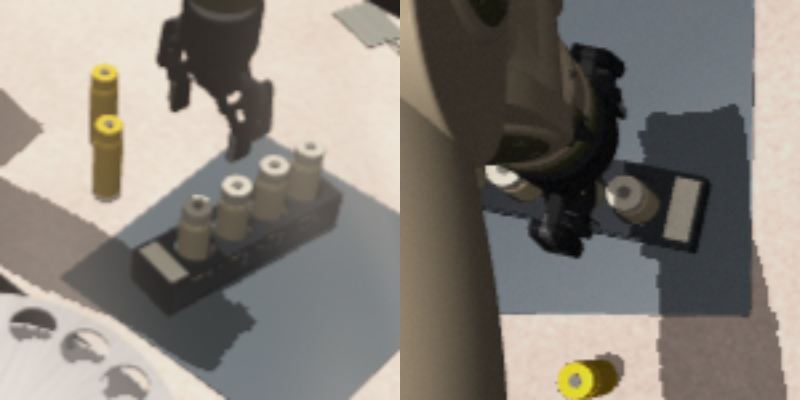

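The fingers straddle the sample 1 axis, with its cap at top pixel (184,162), and the calibration agrees with the arm pose. I descend.

Call:
step_arm(targets="85 0.02 0 0.95 0; 85 0.02 0 0.95 0; 85 0 0 0.95 0; 85 0 0 0.95 0; 85 0 0 0.7 0; 85 0 0 0.3 0")

```text
time: 3.45
eef_pos: [0.5017, 0.1493, 0.0653]
tool_rot: [-0.001, 0.766, 0.643, -0.001]
ft_force: [-0.6, -0.4, 0.7]
finger_gap: 0.085
grip_force: 0.0
```

Call:
step_arm(targets="20 0 0 0 0; 20 0 0 0 0; 20 0 0 0 0; 20 0 0 0 0; 20 0 0 0 0; 20 0 0 0 0")

```text
time: 4.2
eef_pos: [0.5039, 0.1488, 0.0676]
tool_rot: [0.0, 0.767, 0.642, 0.001]
ft_force: [-2.8, 1.9, 4.9]
finger_gap: 0.0339
grip_force: 59.3
```

Call:
step_arm(targets="20 0 0 -0.3 0; 20 0 0 -0.9 0; 20 0 0 -0.95 0; 20 0 0 -0.95 0; 20 0 0 -0.95 0; 20 0 0 0 0")

```text
time: 4.95
eef_pos: [0.5051, 0.1487, 0.1905]
tool_rot: [0.001, 0.767, 0.642, 0.002]
ft_force: [-0.3, -0.1, -1.2]
finger_gap: 0.0342
grip_force: 59.8
```

```bash
python3 -c "
from h import *
x,y,a=pocket(1);go(x,y,.195,a)
s=get_image('scene');t=get_image('top');cv2.imwrite('pics/b.png',np.hstack([cv2.resize(s[80:230,240:390],(400,400)),cv2.resize(t[90:240,100:250],(400,400))]))"
```

```text
t 4.95 pos [0.5051 0.1487 0.1905] yaw -10.16 turn -26.5
16 -0.94 -0.05 -0.01 -1.7; -0.94 -0.07 -0.01 -1.7; -0.93 -0.10 -0.01 -1.7; -0.93 -0.13 -0.01 -1.7; -0.93 -0.16 -0.01 -1.7; -0.92 -0.18 -0.01 -1.7; -0.92 -0.21 -0.01 -1.7; -0.91 -0.23 -0.01 -1.7; -0.90 -0.26 -0.01 -1.7; -0.89 -0.29 -0.01 -1.7; -0.89 -0.31 -0.01 -1.7; -0.88 -0.34 -0.01 -1.7; -0.87 -0.36 -0.01 -1.7; -0.86 -0.39 -0.01 -1.7; -0.84 -0.41 -0.01 -1.7; -0.83 -0.44 -0.01 -1.7
```

View pics/b.png

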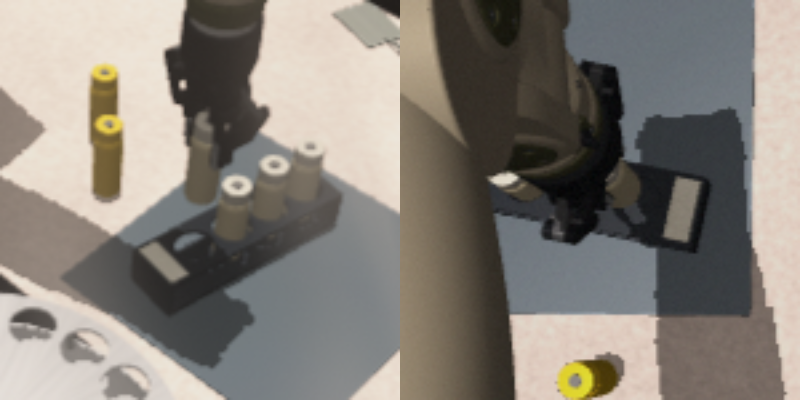

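Sample 1 is lifted and hanging upright, and its hole at crop (190,245) is empty. I carry it to pocket 1.

Call:
step_arm(targets="20 -0.94 -0.05 -0.02 -1.7; 20 -0.94 -0.07 -0.02 -1.7; 20 -0.93 -0.10 -0.02 -1.7; 20 -0.93 -0.13 -0.02 -1.7; 20 -0.93 -0.16 -0.02 -1.7; 20 -0.92 -0.18 -0.02 -1.7; 20 -0.92 -0.21 -0.02 -1.7; 20 -0.91 -0.23 -0.02 -1.7")

```text
time: 6.05
eef_pos: [0.4519, -0.072, 0.191]
tool_rot: [-0.001, 0.685, 0.728, -0.001]
ft_force: [0.8, -0.0, -1.4]
finger_gap: 0.0343
grip_force: 59.8
```

Call:
step_arm(targets="20 -0.90 -0.26 0 -1.7; 20 -0.89 -0.29 0 -1.7; 20 -0.89 -0.31 0 -1.7; 20 -0.88 -0.34 0 -1.7; 20 -0.87 -0.36 0 -1.7; 20 -0.86 -0.39 0 -1.7; 20 -0.84 -0.41 0 -1.7; 20 -0.83 -0.44 0 -1.7")

```text
time: 7.05
eef_pos: [0.4032, -0.2918, 0.1909]
tool_rot: [-0.001, 0.594, 0.804, 0.0]
ft_force: [-0.2, 0.6, -0.8]
finger_gap: 0.0339
grip_force: 59.8
```

```bash
python3 -c "
from h import *
x,y,a=pocket(1);go(x,y,.16,a)
s=get_image('scene');t=get_image('top');cv2.imwrite('pics/c.png',np.hstack([cv2.resize(s[150:300,100:250],(400,400)),cv2.resize(t[100:250,280:430],(400,400))]))"
```

```text
t 7.05 pos [ 0.4032 -0.2918  0.1909] yaw 17.09 turn 0.8
2 0.02 0.01 0.51 0.4
```

View pics/c.png

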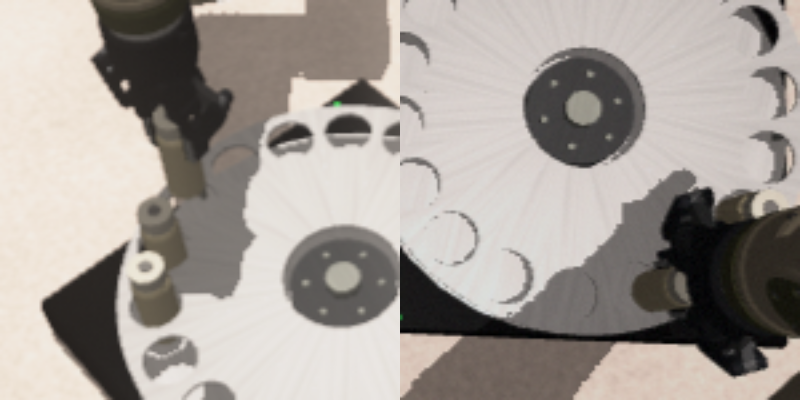

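Call:
step_arm(targets="20 0.02 0.02 0.5 0.4; 20 0.01 0 0.3 0.4; 20 0 0 0.2 0; 20 0 0 0.2 0")

```text
time: 7.65
eef_pos: [0.4046, -0.29, 0.1561]
tool_rot: [-0.0, 0.6, 0.8, 0.0]
ft_force: [0.7, 0.2, -0.6]
finger_gap: 0.0338
grip_force: 59.9
```

```bash
python3 -c "
from h import *
x,y,a=pocket(1);go(x,y,.1216,a)
s=get_image('scene');t=get_image('top');cv2.imwrite('pics/d.png',np.hstack([cv2.resize(s[180:280,100:200],(400,400)),cv2.resize(t[130:230,340:440],(400,400))]))"
```

```text
t 7.65 pos [ 0.4046 -0.29    0.1561] yaw 16.29 turn -0.0
2 -0.00 -0.02 0.57 -0.0
```

View pics/d.png

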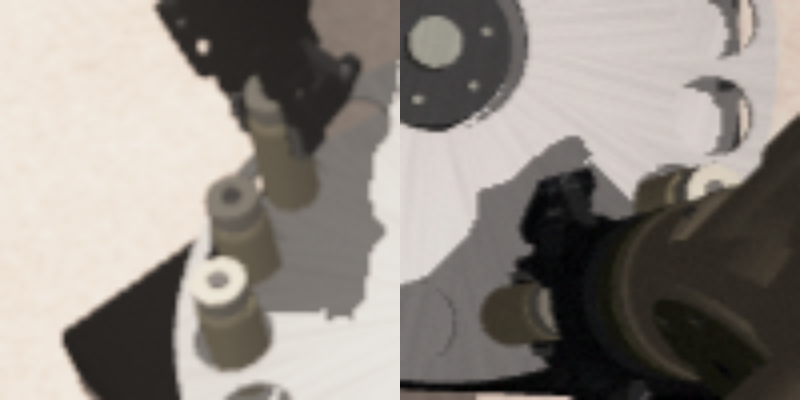

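No contact force with the underside below the plate's top, so I think the bottle is in the hole. I continue slowly.

Call:
step_arm(targets="20 0 0 0.25 0; 20 0 0 0.25 0; 20 0 0 0.25 0; 20 0 0 0.15 0; 20 0 0 0 0")

```text
time: 8.38
eef_pos: [0.4043, -0.2904, 0.1291]
tool_rot: [-0.0, 0.6, 0.8, 0.0]
ft_force: [-1.3, 0.1, -0.3]
finger_gap: 0.034
grip_force: 59.9
```

Call:
step_arm(targets="20 0 0 0.1 0; 20 0 0 0.06 0; 20 0 0 0 0")

```text
time: 8.75
eef_pos: [0.4045, -0.2906, 0.1247]
tool_rot: [-0.0, 0.6, 0.8, 0.0]
ft_force: [0.3, 0.5, -1.9]
finger_gap: 0.0341
grip_force: 59.9
```

Call:
step_arm(targets="20 0 0 0.05 0; 20 0 0 0.05 0; 20 0 0 0 0")

```text
time: 9.12
eef_pos: [0.4046, -0.2906, 0.1218]
tool_rot: [0.0, 0.6, 0.8, 0.0]
ft_force: [-0.3, -0.4, -1.3]
finger_gap: 0.0342
grip_force: 59.8
```

Call:
step_arm(targets="20 0 0 0.05 0; 20 0 0 0.05 0; 20 0 0 0 0")

```text
time: 9.5
eef_pos: [0.4049, -0.2915, 0.1216]
tool_rot: [0.002, 0.6, 0.8, -0.001]
ft_force: [-4.5, 2.5, 17.9]
finger_gap: 0.0341
grip_force: 61.9
```

Contact at exactly the predicted height (18 N), so I release.

Call:
step_arm(targets="60 0 0 -0.04 0; 85 0 0 0 0; 85 0 0 0 0; 85 0 0 0 0; 85 0 0 -0.6 0; 85 0 0 -0.9 0; 85 0 0 -0.9 0")

```text
time: 10.38
eef_pos: [0.4044, -0.2904, 0.1923]
tool_rot: [-0.0, 0.6, 0.8, 0.0]
ft_force: [0.8, -0.0, 0.1]
finger_gap: 0.0848
grip_force: 0.0
```

```bash
python3 -c "
from h import *
go(*S[2],.195,-10)"
```

```text
t 10.38 pos [ 0.4044 -0.2904  0.1923] yaw 16.24 turn 26.2
18 0.82 0.45 -0.00 1.5; 0.83 0.43 -0.00 1.5; 0.84 0.41 -0.00 1.5; 0.85 0.38 -0.00 1.5; 0.86 0.36 -0.00 1.5; 0.87 0.34 -0.00 1.5; 0.88 0.32 -0.00 1.5; 0.89 0.30 -0.00 1.5; 0.89 0.27 -0.00 1.5; 0.90 0.25 -0.00 1.5; 0.91 0.23 -0.00 1.5; 0.91 0.20 -0.00 1.5; 0.92 0.18 -0.00 1.5; 0.92 0.16 -0.00 1.5; 0.93 0.13 -0.00 1.5; 0.93 0.11 -0.00 1.5; 0.93 0.09 -0.00 1.5; 0.93 0.06 -0.00 1.5
```

Call:
step_arm(targets="85 0.82 0.45 0 1.5; 85 0.83 0.43 0 1.5; 85 0.84 0.41 0 1.5; 85 0.85 0.38 0 1.5; 85 0.86 0.36 0 1.5; 85 0.87 0.34 0 1.5; 85 0.88 0.32 0 1.5; 85 0.89 0.30 0 1.5")

```text
time: 11.38
eef_pos: [0.4536, -0.0708, 0.1918]
tool_rot: [-0.0, 0.681, 0.733, 0.0]
ft_force: [-0.2, 0.0, 0.2]
finger_gap: 0.0852
grip_force: 0.0
```

Call:
step_arm(targets="85 0.89 0.27 0 1.5; 85 0.90 0.25 0 1.5; 85 0.91 0.23 0 1.5; 85 0.91 0.20 0 1.5; 85 0.92 0.18 0 1.5; 85 0.92 0.16 0 1.5; 85 0.93 0.13 0 1.5; 85 0.93 0.11 0 1.5")

```text
time: 12.38
eef_pos: [0.5035, 0.1481, 0.1917]
tool_rot: [-0.0, 0.754, 0.657, -0.0]
ft_force: [0.2, 0.2, -1.1]
finger_gap: 0.0851
grip_force: 0.0
```

Call:
step_arm(targets="85 0.93 0.09 0 1.5; 85 0.93 0.06 0 1.5; 85 0 0 0 0")

```text
time: 12.75
eef_pos: [0.5162, 0.2031, 0.1915]
tool_rot: [-0.0, 0.769, 0.639, -0.0]
ft_force: [-1.3, 0.2, 0.4]
finger_gap: 0.0853
grip_force: 0.0
```

```bash
python3 -c "
from h import *
go(*S[2],.064,-10)
s=get_image('scene');t=get_image('top');cv2.imwrite('pics/e.png',np.hstack([cv2.resize(s[180:280,100:200],(400,400)),cv2.resize(t[130:230,340:440],(400,400))]));cv2.imwrite('pics/et.png',t);cv2.imwrite('pics/es.png',s)"
```

```text
t 12.75 pos [0.5162 0.2031 0.1915] yaw -10.61 turn -0.6
5 -0.01 -0.02 0.85 -0.1
```

View pics/e.png

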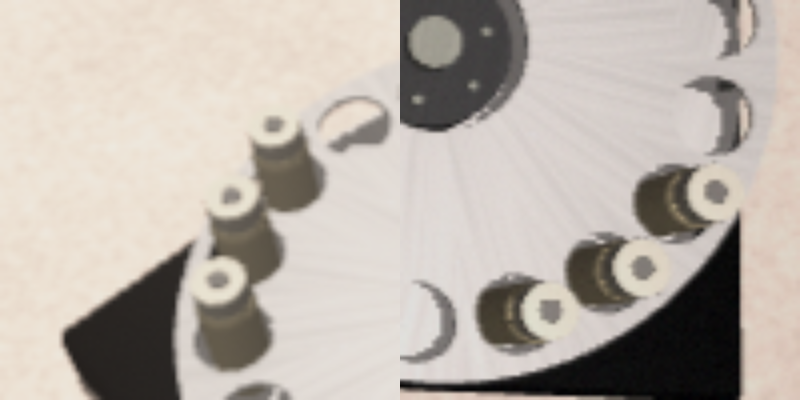

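Sample 1 stands upright in pocket 1, and both loaded bottles are untouched. Next is sample 2.

Call:
step_arm(targets="85 -0.02 -0.03 0.95 -0.3; 85 -0.02 -0.03 0.95 -0.3; 85 0 -0.03 0.95 0; 85 0 0 0.9 0; 85 0 0 0.4 0; 85 0 0 0.1 0")

```text
time: 13.6
eef_pos: [0.5129, 0.2003, 0.0642]
tool_rot: [-0.0, 0.767, 0.641, -0.0]
ft_force: [0.2, -0.0, 1.3]
finger_gap: 0.085
grip_force: 0.0
```

Call:
step_arm(targets="20 0 0 0 0; 20 0 0 0 0; 20 0 0 0 0; 20 0 0 0 0; 20 0 0 0 0; 20 0 0 0 0")

```text
time: 14.35
eef_pos: [0.5137, 0.2013, 0.0656]
tool_rot: [0.0, 0.767, 0.642, 0.001]
ft_force: [-1.5, -0.1, 6.9]
finger_gap: 0.0344
grip_force: 59.4
```

Call:
step_arm(targets="20 0 0 -0.3 0; 20 0 0 -0.9 0; 20 0 0 -0.95 0; 20 0 0 -0.95 0; 20 0 0 -0.95 0; 20 0 0 0 0")

```text
time: 15.1
eef_pos: [0.5149, 0.2014, 0.1887]
tool_rot: [0.001, 0.767, 0.642, 0.002]
ft_force: [0.4, 0.5, -1.6]
finger_gap: 0.0346
grip_force: 59.8
```

```bash
python3 -c "
from h import *
x,y,a=pocket(2);go(x,y,.19,a)
t=cv2.imread('pics/et.png');s=cv2.imread('pics/es.png')
print(tri(dots(t,[(377,207)],3)[0],dots(s,[(168,211)],2)[0]),pocket(1))"
```

```text
t 15.1 pos [0.5149 0.2014 0.1887] yaw -10.15 turn -6.4
16 -0.93 -0.08 -0.00 -0.4; -0.93 -0.09 -0.00 -0.4; -0.93 -0.10 -0.00 -0.4; -0.93 -0.10 -0.00 -0.4; -0.93 -0.11 -0.00 -0.4; -0.93 -0.12 -0.00 -0.4; -0.93 -0.12 -0.00 -0.4; -0.93 -0.13 -0.00 -0.4; -0.93 -0.14 -0.00 -0.4; -0.93 -0.14 -0.00 -0.4; -0.92 -0.15 -0.00 -0.4; -0.92 -0.15 -0.00 -0.4; -0.92 -0.16 -0.00 -0.4; -0.92 -0.17 -0.00 -0.4; -0.92 -0.17 -0.00 -0.4; -0.92 -0.18 -0.00 -0.4
(array([ 0.40442383, -0.29293765,  0.17072361]), np.float64(0.0015956488007347882)) (np.float64(0.4033331003642182), np.float64(-0.29071334051653397), 16.30000000000001)
```

Call:
step_arm(targets="20 -0.93 -0.08 0 -0.4; 20 -0.93 -0.09 0 -0.4; 20 -0.93 -0.10 0 -0.4; 20 -0.93 -0.10 0 -0.4; 20 -0.93 -0.11 0 -0.4; 20 -0.93 -0.12 0 -0.4; 20 -0.93 -0.12 0 -0.4; 20 -0.93 -0.13 0 -0.4")

```text
time: 16.1
eef_pos: [0.453, -0.0165, 0.1848]
tool_rot: [-0.001, 0.749, 0.663, -0.001]
ft_force: [-0.3, 1.1, -1.7]
finger_gap: 0.0344
grip_force: 59.8
```

Call:
step_arm(targets="20 -0.93 -0.14 0 -0.4; 20 -0.93 -0.14 0 -0.4; 20 -0.92 -0.15 0 -0.4; 20 -0.92 -0.15 0 -0.4; 20 -0.92 -0.16 0 -0.4; 20 -0.92 -0.17 0 -0.4; 20 -0.92 -0.17 0 -0.4; 20 -0.92 -0.18 0 -0.4")

```text
time: 17.1
eef_pos: [0.3941, -0.2329, 0.1848]
tool_rot: [-0.001, 0.73, 0.684, -0.0]
ft_force: [0.5, 1.2, -0.5]
finger_gap: 0.0346
grip_force: 59.8
```

```bash
python3 -c "
from h import *
x,y,a=pocket(2);go(x,y,.1225,a)"
```

```text
t 17.1 pos [ 0.3941 -0.2329  0.1848] yaw -3.74 turn -0.0
3 0.01 0.03 0.69 -0.0
```

Call:
step_arm(targets="20 0.02 0.05 0.25 0; 20 0.01 0.04 0.4 0; 20 0 0 0.3 0; 20 0 0 0.2 0; 20 0 0 0.2 0; 20 0 0 0 0")

```text
time: 17.85
eef_pos: [0.3976, -0.2314, 0.1451]
tool_rot: [-0.0, 0.73, 0.684, 0.0]
ft_force: [0.7, -0.4, -0.2]
finger_gap: 0.0342
grip_force: 59.8
```

Call:
step_arm(targets="20 0 0 0.25 0; 20 0 0 0.2 0; 20 0 0 0.15 0; 20 0 0 0.1 0; 20 0 0 0 0")

```text
time: 18.48
eef_pos: [0.3976, -0.2317, 0.1242]
tool_rot: [-0.0, 0.73, 0.684, 0.0]
ft_force: [1.2, 0.1, -0.7]
finger_gap: 0.0341
grip_force: 59.8
```

Call:
step_arm(targets="20 0 0 0.06 0; 20 0 0 0.05 0; 20 0 0 0.05 0; 20 0 0 0 0")

```text
time: 18.98
eef_pos: [0.3978, -0.2318, 0.1197]
tool_rot: [0.0, 0.73, 0.684, 0.0]
ft_force: [-0.1, -0.1, -0.8]
finger_gap: 0.0345
grip_force: 59.9
```

Call:
step_arm(targets="20 0 0 0.05 0; 20 0 0 0.03 0; 20 0 0 0 0")

```text
time: 19.35
eef_pos: [0.3978, -0.2322, 0.1195]
tool_rot: [0.001, 0.73, 0.684, -0.0]
ft_force: [-5.7, 3.6, 17.6]
finger_gap: 0.0341
grip_force: 62.0
```

Contact again at the predicted height, so I release and raise.

Call:
step_arm(targets="60 0 0 -0.04 0; 85 0 0 0 0; 85 0 0 0 0; 85 0 0 0 0; 85 0 0 -0.6 0; 85 0 0 -0.9 0; 85 0 0 -0.9 0; 85 0 0 0 0")

```text
time: 20.35
eef_pos: [0.3989, -0.2327, 0.1922]
tool_rot: [0.002, 0.73, 0.684, 0.0]
ft_force: [-1.0, -0.1, -0.4]
finger_gap: 0.0854
grip_force: 0.0
```

```bash
python3 -c "
from h import *
go(*S[3],.195,-10)"
```

```text
t 20.35 pos [ 0.3989 -0.2327  0.1922] yaw -3.75 turn 6.2
18 0.92 0.17 -0.01 0.3; 0.92 0.16 -0.01 0.3; 0.92 0.16 -0.01 0.3; 0.92 0.15 -0.01 0.3; 0.92 0.15 -0.01 0.3; 0.92 0.14 -0.01 0.3; 0.93 0.14 -0.01 0.3; 0.93 0.13 -0.01 0.3; 0.93 0.12 -0.01 0.3; 0.93 0.12 -0.01 0.3; 0.93 0.11 -0.01 0.3; 0.93 0.11 -0.01 0.3; 0.93 0.10 -0.01 0.3; 0.93 0.10 -0.01 0.3; 0.93 0.09 -0.01 0.3; 0.93 0.08 -0.01 0.3; 0.93 0.08 -0.01 0.3; 0.93 0.07 -0.01 0.3
```

Call:
step_arm(targets="85 0.92 0.17 0 0.3; 85 0.92 0.16 0 0.3; 85 0.92 0.16 0 0.3; 85 0.92 0.15 0 0.3; 85 0.92 0.15 0 0.3; 85 0.92 0.14 0 0.3; 85 0.93 0.14 0 0.3; 85 0.93 0.13 0 0.3")

```text
time: 21.35
eef_pos: [0.4517, -0.0131, 0.1892]
tool_rot: [-0.001, 0.744, 0.668, -0.0]
ft_force: [0.0, -0.0, -0.5]
finger_gap: 0.0849
grip_force: 0.0
```

Call:
step_arm(targets="85 0.93 0.12 0 0.3; 85 0.93 0.12 0 0.3; 85 0.93 0.11 0 0.3; 85 0.93 0.11 0 0.3; 85 0.93 0.10 0 0.3; 85 0.93 0.10 0 0.3; 85 0.93 0.09 0 0.3; 85 0.93 0.08 0 0.3")

```text
time: 22.35
eef_pos: [0.5044, 0.205, 0.1889]
tool_rot: [-0.0, 0.758, 0.652, -0.001]
ft_force: [-0.1, -0.7, 0.7]
finger_gap: 0.0853
grip_force: 0.0
```

Call:
step_arm(targets="85 0.93 0.08 0 0.3; 85 0.93 0.07 0 0.3; 85 0 0 0 0")

```text
time: 22.72
eef_pos: [0.5174, 0.2599, 0.1888]
tool_rot: [-0.0, 0.761, 0.649, -0.001]
ft_force: [0.4, -0.2, -0.4]
finger_gap: 0.0848
grip_force: 0.0
```

```bash
python3 -c "
from h import *
go(*S[3],.064,-10)
s=get_image('scene');t=get_image('top');cv2.imwrite('pics/f.png',np.hstack([cv2.resize(s[110:230,280:400],(400,400)),cv2.resize(t[130:230,320:420],(400,400))]));cv2.imwrite('pics/ft.png',t);cv2.imwrite('pics/fs.png',s)"
```

```text
t 22.73 pos [0.5174 0.2599 0.1888] yaw -9.02 turn 1.0
5 -0.01 0.04 0.83 0.2
```

View pics/f.png

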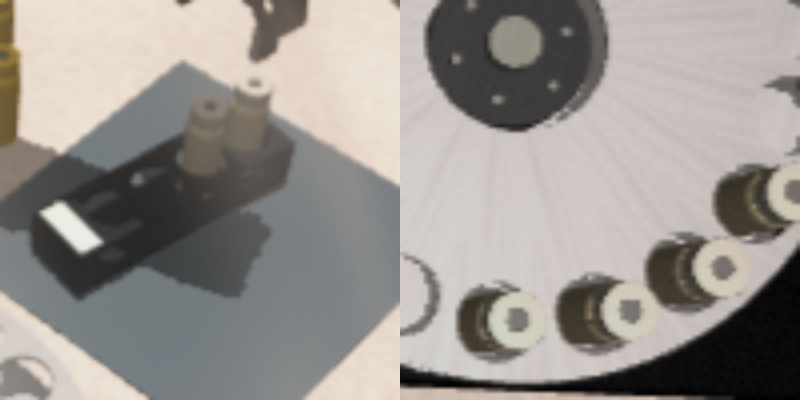

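Sample 2 stands in pocket 2, and samples 3 and 4 are still in the rack. I pick sample 3.

Call:
step_arm(targets="85 -0.03 0.08 0.95 0.5; 85 -0.02 0.06 0.95 0.5; 85 0 0.04 0.95 0; 85 0 0 0.8 0; 85 0 0 0.4 0; 85 0 0 0.1 0")

```text
time: 23.58
eef_pos: [0.5224, 0.2555, 0.0654]
tool_rot: [-0.0, 0.767, 0.641, -0.001]
ft_force: [-0.0, 0.3, 0.6]
finger_gap: 0.0847
grip_force: 0.0
```

Call:
step_arm(targets="20 0 0 0 0; 20 0 0 0 0; 20 0 0 0 0; 20 0 0 0 0; 20 0 0 0 0; 20 0 0 0 0")

```text
time: 24.32
eef_pos: [0.523, 0.2566, 0.0671]
tool_rot: [0.0, 0.767, 0.642, 0.001]
ft_force: [-2.8, -0.4, 6.2]
finger_gap: 0.0343
grip_force: 59.4
```

Call:
step_arm(targets="20 0 0 -0.3 0; 20 0 0 -0.9 0; 20 0 0 -0.95 0; 20 0 0 -0.95 0; 20 0 0 -0.95 0; 20 0 0 0 0")

```text
time: 25.08
eef_pos: [0.5246, 0.2568, 0.1903]
tool_rot: [0.001, 0.767, 0.642, 0.003]
ft_force: [0.3, -0.2, -1.6]
finger_gap: 0.0341
grip_force: 59.7
```

```bash
python3 -c "
from h import *
x,y,a=pocket(3);go(x,y,.19,a)
t=cv2.imread('pics/ft.png');s=cv2.imread('pics/fs.png')
p=dots(t,[(349,209)],3)[0];print(p,plane('top',p,.170),pocket(2))"
```

```text
t 25.07 pos [0.5246 0.2568 0.1903] yaw -10.16 turn 13.5
16 -0.93 -0.07 0.00 0.8; -0.93 -0.06 0.00 0.8; -0.93 -0.05 0.00 0.8; -0.93 -0.03 0.00 0.8; -0.93 -0.02 0.00 0.8; -0.93 -0.01 0.00 0.8; -0.93 0.01 0.00 0.8; -0.93 0.02 0.00 0.8; -0.93 0.04 0.00 0.8; -0.93 0.05 0.00 0.8; -0.93 0.06 0.00 0.8; -0.93 0.08 0.00 0.8; -0.93 0.09 0.00 0.8; -0.92 0.10 0.00 0.8; -0.92 0.12 0.00 0.8; -0.92 0.13 0.00 0.8
[349.25927948 209.56550218] [ 0.39800425 -0.23090092  0.17      ] (np.float64(0.39685434489372956), np.float64(-0.23202950759699717), -3.6999999999999886)
```

Offset is 56.1 mm, so I expect contact at TCP z of 0.1211.

Call:
step_arm(targets="20 -0.93 -0.07 0 0.8; 20 -0.93 -0.06 0 0.8; 20 -0.93 -0.05 0 0.8; 20 -0.93 -0.03 0 0.8; 20 -0.93 -0.02 0 0.8; 20 -0.93 -0.01 0 0.8; 20 -0.93 0.01 0 0.8; 20 -0.93 0.02 0 0.8")

```text
time: 26.08
eef_pos: [0.4656, 0.0393, 0.1863]
tool_rot: [-0.001, 0.802, 0.598, -0.001]
ft_force: [0.5, -0.5, 0.0]
finger_gap: 0.034
grip_force: 59.7
```

Call:
step_arm(targets="20 -0.93 0.04 0 0.8; 20 -0.93 0.05 0 0.8; 20 -0.93 0.06 0 0.8; 20 -0.93 0.08 0 0.8; 20 -0.93 0.09 0 0.8; 20 -0.92 0.10 0 0.8; 20 -0.92 0.12 0 0.8; 20 -0.92 0.13 0 0.8")

```text
time: 27.08
eef_pos: [0.411, -0.177, 0.1863]
tool_rot: [-0.001, 0.834, 0.552, -0.0]
ft_force: [0.7, -0.8, 0.4]
finger_gap: 0.0343
grip_force: 59.7
```

```bash
python3 -c "
from h import *
x,y,a=pocket(3);go(x,y,.124,a)"
```

```text
t 27.07 pos [ 0.411  -0.177   0.1863] yaw -22.98 turn 0.7
3 0.02 -0.01 0.69 0.2
```

Call:
step_arm(targets="20 0.04 -0.02 0.25 0.4; 20 0.02 -0.01 0.4 0.3; 20 0 0 0.3 0; 20 0 0 0.2 0; 20 0 0 0.2 0; 20 0 0 0 0")

```text
time: 27.82
eef_pos: [0.4116, -0.1741, 0.1466]
tool_rot: [-0.0, 0.837, 0.547, -0.0]
ft_force: [-0.8, 0.8, -1.0]
finger_gap: 0.0338
grip_force: 59.7
```

Call:
step_arm(targets="20 0 0 0.25 0; 20 0 0 0.2 0; 20 0 0 0.15 0; 20 0 0 0.1 0; 20 0 0 0 0")

```text
time: 28.45
eef_pos: [0.4116, -0.1744, 0.1257]
tool_rot: [-0.0, 0.837, 0.547, -0.0]
ft_force: [-0.2, 0.7, -0.2]
finger_gap: 0.0341
grip_force: 59.7
```

Call:
step_arm(targets="20 0 0 0.05 0; 20 0 0 0.05 0; 20 0 0 0.04 0; 20 0 0 0 0")

```text
time: 28.95
eef_pos: [0.4117, -0.1744, 0.1217]
tool_rot: [-0.0, 0.837, 0.547, 0.0]
ft_force: [0.5, 0.2, -1.1]
finger_gap: 0.0341
grip_force: 59.7
```

Call:
step_arm(targets="20 0 0 0.05 0; 20 0 0 0.04 0; 20 0 0 0 0")

```text
time: 29.32
eef_pos: [0.4119, -0.1746, 0.121]
tool_rot: [0.001, 0.837, 0.547, 0.0]
ft_force: [-4.9, 2.6, 15.7]
finger_gap: 0.034
grip_force: 61.8
```

Call:
step_arm(targets="60 0 0 -0.04 0; 85 0 0 0 0; 85 0 0 0 0; 85 0 0 0 0; 85 0 0 -0.6 0; 85 0 0 -0.9 0; 85 0 0 -0.9 0; 85 0 0 0 0")

```text
time: 30.32
eef_pos: [0.413, -0.1753, 0.194]
tool_rot: [0.002, 0.837, 0.547, 0.001]
ft_force: [-0.4, 0.5, -0.2]
finger_gap: 0.0851
grip_force: 0.0
```

```bash
python3 -c "
from h import *
go(*S[4],.192,-10)"
```

```text
t 30.32 pos [ 0.413  -0.1753  0.194 ] yaw -23.66 turn -13.7
17 0.97 -0.17 0.00 -0.8; 0.97 -0.15 0.00 -0.8; 0.97 -0.14 0.00 -0.8; 0.97 -0.13 0.00 -0.8; 0.97 -0.11 0.00 -0.8; 0.97 -0.10 0.00 -0.8; 0.98 -0.09 0.00 -0.8; 0.98 -0.07 0.00 -0.8; 0.98 -0.06 0.00 -0.8; 0.98 -0.05 0.00 -0.8; 0.98 -0.03 0.00 -0.8; 0.98 -0.02 0.00 -0.8; 0.98 -0.00 0.00 -0.8; 0.98 0.01 0.00 -0.8; 0.98 0.02 0.00 -0.8; 0.98 0.04 0.00 -0.8; 0.98 0.05 0.00 -0.8
```

Call:
step_arm(targets="85 0.97 -0.17 0 -0.8; 85 0.97 -0.15 0 -0.8; 85 0.97 -0.14 0 -0.8; 85 0.97 -0.13 0 -0.8; 85 0.97 -0.11 0 -0.8; 85 0.97 -0.10 0 -0.8; 85 0.98 -0.09 0 -0.8; 85 0.98 -0.07 0 -0.8")

```text
time: 31.32
eef_pos: [0.4675, 0.055, 0.191]
tool_rot: [-0.001, 0.805, 0.593, -0.001]
ft_force: [-0.4, 0.1, 0.1]
finger_gap: 0.0849
grip_force: 0.0
```

Call:
step_arm(targets="85 0.98 -0.06 0 -0.8; 85 0.98 -0.05 0 -0.8; 85 0.98 -0.03 0 -0.8; 85 0.98 -0.02 0 -0.8; 85 0.98 0 0 -0.8; 85 0.98 0.01 0 -0.8; 85 0.98 0.02 0 -0.8; 85 0.98 0.04 0 -0.8")

```text
time: 32.33
eef_pos: [0.5237, 0.2833, 0.1906]
tool_rot: [-0.0, 0.771, 0.637, -0.001]
ft_force: [1.0, 0.6, 0.1]
finger_gap: 0.0849
grip_force: 0.0
```

Call:
step_arm(targets="85 0.98 0.05 0 -0.8; 85 0 0 0 0")

```text
time: 32.58
eef_pos: [0.5308, 0.3126, 0.1903]
tool_rot: [-0.0, 0.766, 0.643, -0.001]
ft_force: [0.3, -0.1, -0.0]
finger_gap: 0.0847
grip_force: 0.0
```

```bash
python3 -c "
from h import *
go(*S[4],.064,-10)
s=get_image('scene');t=get_image('top');cv2.imwrite('pics/g.png',np.hstack([cv2.resize(s[90:210,290:410],(400,400)),cv2.resize(t[130:230,290:390],(400,400))]))"
```

```text
t 32.58 pos [0.5308 0.3126 0.1903] yaw -9.92 turn 0.1
5 -0.02 0.01 0.84 0.0
```

View pics/g.png

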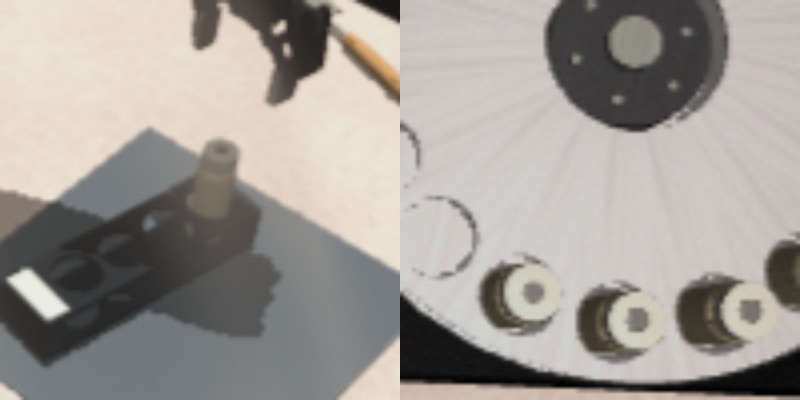

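Sample 3 stands in pocket 3, at crop (520,295). The empty pocket 4 is visible at crop (437,237). I pick sample 4.

Call:
step_arm(targets="85 -0.05 0.03 0.95 0; 85 -0.03 0.02 0.95 0; 85 0 0 0.95 0; 85 0 0 0.85 0; 85 0 0 0.4 0; 85 0 0 0.1 0")

```text
time: 33.42
eef_pos: [0.5318, 0.3078, 0.0658]
tool_rot: [-0.0, 0.767, 0.642, -0.001]
ft_force: [0.4, -0.5, 0.3]
finger_gap: 0.0847
grip_force: 0.0
```

Call:
step_arm(targets="20 0 0 0 0; 20 0 0 0 0; 20 0 0 0 0; 20 0 0 0 0; 20 0 0 0 0; 20 0 0 0 0")

```text
time: 34.17
eef_pos: [0.5326, 0.309, 0.0675]
tool_rot: [0.0, 0.766, 0.643, 0.001]
ft_force: [-1.3, 0.7, 5.5]
finger_gap: 0.0341
grip_force: 59.6
```

Call:
step_arm(targets="20 0 0 -0.3 0; 20 0 0 -0.9 0; 20 0 0 -0.95 0; 20 0 0 -0.95 0; 20 0 0 -0.95 0; 20 0 0 0 0")

```text
time: 34.92
eef_pos: [0.5338, 0.3092, 0.1906]
tool_rot: [0.001, 0.766, 0.642, 0.003]
ft_force: [0.2, 0.4, -1.6]
finger_gap: 0.034
grip_force: 59.8
```

```bash
python3 -c "
from h import *
x,y,a=pocket(4);go(x,y,.19,a)"
```

```text
t 34.92 pos [0.5338 0.3092 0.1906] yaw -10.06 turn 33.6
16 -0.92 -0.03 0.00 2.1; -0.92 0.01 0.00 2.1; -0.92 0.04 0.00 2.1; -0.92 0.07 0.00 2.1; -0.92 0.11 0.00 2.1; -0.91 0.14 0.00 2.1; -0.91 0.18 0.00 2.1; -0.90 0.21 0.00 2.1; -0.89 0.24 0.00 2.1; -0.88 0.27 0.00 2.1; -0.87 0.31 0.00 2.1; -0.86 0.34 0.00 2.1; -0.85 0.37 0.00 2.1; -0.83 0.40 0.00 2.1; -0.82 0.43 0.00 2.1; -0.80 0.46 0.00 2.1
```

Expected contact at TCP z of 0.1215.

Call:
step_arm(targets="20 -0.92 -0.03 0 2.1; 20 -0.92 0.01 0 2.1; 20 -0.92 0.04 0 2.1; 20 -0.92 0.07 0 2.1; 20 -0.92 0.11 0 2.1; 20 -0.91 0.14 0 2.1; 20 -0.91 0.18 0 2.1; 20 -0.90 0.21 0 2.1")

```text
time: 35.92
eef_pos: [0.4861, 0.0908, 0.1863]
tool_rot: [-0.001, 0.852, 0.523, -0.001]
ft_force: [-0.3, 0.2, -1.4]
finger_gap: 0.0341
grip_force: 59.8
```

Call:
step_arm(targets="20 -0.89 0.24 0 2.1; 20 -0.88 0.27 0 2.1; 20 -0.87 0.31 0 2.1; 20 -0.86 0.34 0 2.1; 20 -0.85 0.37 0 2.1; 20 -0.83 0.40 0 2.1; 20 -0.82 0.43 0 2.1; 20 -0.80 0.46 0 2.1")

```text
time: 36.92
eef_pos: [0.4413, -0.1259, 0.1864]
tool_rot: [-0.001, 0.92, 0.393, -0.001]
ft_force: [0.5, 0.2, -2.1]
finger_gap: 0.0338
grip_force: 59.8
```

```bash
python3 -c "
from h import *
x,y,a=pocket(4);go(x,y,.124,a)"
```

```text
t 36.92 pos [ 0.4413 -0.1259  0.1864] yaw -43.73 turn -0.0
3 0.02 0.02 0.69 -0.0
```

Call:
step_arm(targets="20 0.04 0.04 0.25 0; 20 0.02 0.02 0.4 0; 20 0 0 0.3 0; 20 0 0 0.2 0; 20 0 0 0.2 0; 20 0 0 0 0")

```text
time: 37.67
eef_pos: [0.4446, -0.1249, 0.1469]
tool_rot: [-0.0, 0.919, 0.394, -0.0]
ft_force: [-0.4, -0.3, -1.8]
finger_gap: 0.034
grip_force: 59.8
```

Call:
step_arm(targets="20 0 0 0.25 0; 20 0 0 0.2 0; 20 0 0 0.15 0; 20 0 0 0.1 0; 20 0 0 0 0")

```text
time: 38.3
eef_pos: [0.4447, -0.1252, 0.126]
tool_rot: [-0.0, 0.919, 0.393, -0.0]
ft_force: [0.1, -0.2, -1.3]
finger_gap: 0.0339
grip_force: 59.8
```

Call:
step_arm(targets="20 0 0 0.05 0; 20 0 0 0.05 0; 20 0 0 0.04 0; 20 0 0 0 0")

```text
time: 38.8
eef_pos: [0.4448, -0.1253, 0.122]
tool_rot: [-0.0, 0.919, 0.394, -0.0]
ft_force: [-0.6, -0.1, -1.0]
finger_gap: 0.0344
grip_force: 59.8
```

Call:
step_arm(targets="20 0 0 0.05 0; 20 0 0 0.04 0; 20 0 0 0 0")

```text
time: 39.17
eef_pos: [0.4452, -0.1252, 0.1214]
tool_rot: [0.001, 0.919, 0.394, 0.001]
ft_force: [-5.3, 1.9, 14.6]
finger_gap: 0.0342
grip_force: 61.8
```

Call:
step_arm(targets="60 0 0 -0.04 0; 85 0 0 0 0; 85 0 0 0 0; 85 0 0 0 0; 85 0 0 -0.6 0; 85 0 0 -0.9 0; 85 0 0 -0.9 0; 85 0 0 -0.5 0")

```text
time: 40.17
eef_pos: [0.4453, -0.1255, 0.2087]
tool_rot: [0.001, 0.919, 0.394, 0.001]
ft_force: [0.1, -0.4, -0.9]
finger_gap: 0.0846
grip_force: 0.0
```

Call:
step_arm(targets="85 0.8 -0.6 0 0; 85 0.8 -0.6 0 0; 85 0.8 -0.6 0 0; 85 0.8 -0.6 0 0; 85 0.8 -0.6 0 0; 85 0.8 -0.6 0 0; 85 0.5 -0.4 0 0; 85 0 0 0 0")

```text
time: 41.18
eef_pos: [0.4675, 0.0736, 0.2071]
tool_rot: [-0.0, 0.919, 0.395, -0.0]
ft_force: [0.4, -0.4, -0.8]
finger_gap: 0.085
grip_force: 0.0
```

```bash
python3 -c "
from h import *
s=get_image('scene');t=get_image('top');cv2.imwrite('pics/z.png',np.hstack([cv2.resize(s[170:340,130:300],(400,400)),cv2.resize(t[90:240,280:430],(400,400))]))
for i,q in enumerate([(377,207),(349,209),(323,203),(302,189)]):
  p=dots(t,[q],3)[0];print(p,plane('top',p,.170),pocket(i+1)[:2])"
```

```text
[377.32055991 207.16171945] [ 0.40495652 -0.29255707  0.17      ] (np.float64(0.4033331003642182), np.float64(-0.29071334051653397))
[349.23483264 209.57322176] [ 0.39798585 -0.23084724  0.17      ] (np.float64(0.39685434489372956), np.float64(-0.23202950759699717))
[322.9843066  202.73230363] [ 0.41145795 -0.17307265  0.17      ] (np.float64(0.4108373591322746), np.float64(-0.1746688779684868))
[300.83585216 187.32986683] [ 0.44419701 -0.12385028  0.17      ] (np.float64(0.4435955851953734), np.float64(-0.12554999011693407))
```

View pics/z.png

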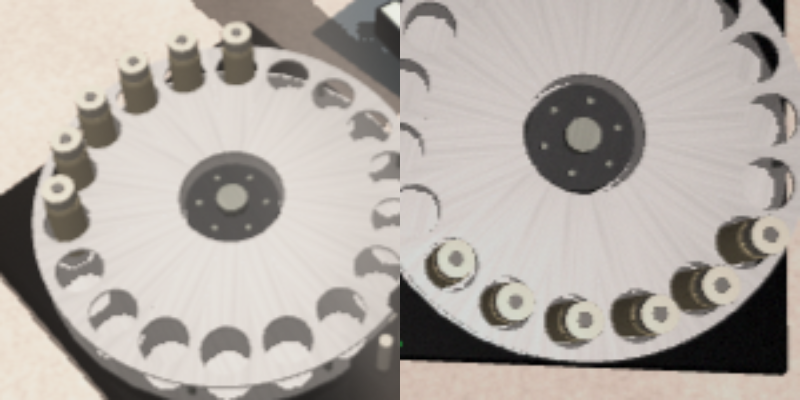

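All six bottles stand upright in consecutive pockets, within about 2.5 mm of the computed axes, and the arm is clear. I hand in.

```bash
python3 -c "
from workcell import arm
print(arm.close_job())"
```

```text
the job is handed in; nothing more can be done
None
```

I loaded samples 1–4 upright into pockets 1–4 in order, left the two loaded bottles standing in their pockets, and handed the job in at about 41 s (the hand-in returned no verdict).

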